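# Load a cover-glass box under a spring-closed hold-down flap

## Task

With one fingertip press the long grey bar on the small aluminium loading dock down and keep it down, so that the spring-closed flap stays open, and with the other fingertip push the clear cover-glass box along its track, under the open flap, until it is fully home against the stop at the end. Then draw back and let go of the bar, so that the flap closes onto the box. Only push: the box must not be pinched or lifted off the track, and the small things lying beside the dock stay where they are.

Things in the scene. Friction and masses are not known exactly. Their poses are not given: they have to be found in the camera images.
- dock: Fixed aluminium loading dock; place and yaw vary. Origin: on the desk below the flap's front edge, on the track's centre line; +x = loading direction (about away from the robot), +y to its left, z up; all dock figures below are in this frame, mm. Base plate x -145..45, y -26..30, top z 6 = track floor. Two guide rails x -125..18, inner faces y = +-18, tops z 12.
- stop_face (a point): Foot of the stop wall's near face at the track's end: dock x 18, y 0, z 6. The wall is 44 wide, 6 thick, top at z 22. The box is home when its front face touches it.
- flap_front (a point): Under the flap's front edge: dock x 0, y 0, z 15. The grey flap covers x 0..16, y -22..30, with a rubber pad below. Shut on an empty track the pad's underside is at z 15, so the box (top at z 20) is blocked. Open, the flap leans up over the track: a fingertip pushing from above cannot go past x 0, and need not.
- axle (a point): Middle of the axle of the rocker that is flap and press bar in one: dock x -50, y 30, z 23, axle along dock x. Pressing the bar (left of the axle) down lifts the flap (right of it). Two bearing blocks, 8 x 14, tops z 30, stand at x -135 and 36, y 30.
- bar_top (a point): On the top face of the long grey press bar, mid-length, 25 mm left of the axle: dock x -50, y 55, z 25.5 while shut; moves with it. The flat top runs x -128..28, y 30..70, so a fingertip can slide along it while pressing. With the contact at y 50 and pressed down to z 16 the flap stands at about 0.45 rad (a wide fingertip touches with its edge next to the axle). Only the bare desk lies below the bar.
- glass_box: Clear plastic box of cover glasses, 30 (x) x 32 (y) x 14 mm high, about 30 g, loose on the track (36 mm between rails). Origin: centre of its underside. It starts with its centre 30 to 75 mm before the flap's front edge, within 0.05 rad of the dock's yaw. Home: centre at dock x 3, rear face at x -12, so its rear 12 mm stay in front of the flap.
- flap (a joint): Angle of flap and bar, rad: 0 shut on the empty track, about 0.19 resting on the box; the box passes freely above 0.25; end stop 0.52. A spring always shuts it: pressing the bar takes about 2 N at first, 3 to 4 N near the end stop.
- dust_cap: Black round dust cap, 30 mm wide, 12 mm high, lying on the desk to the left of the dock; leave it alone. Origin: centre of its underside.
- usb_stick: Black USB stick, 18 x 56 mm, 8 mm high, lying on the desk to the right of the dock; leave it alone. Origin: centre of its underside.
There are look-alikes about, which are no part of the job. Of the things like the glass_box, leave any that is orange, red or turquoise; of the rest the smaller one is meant.

How it is judged:
By the outcome, as a careful person would: the job done as asked, in the order asked, and still so for the second after the job is handed in, with the robot touching nothing.
It also fails if it takes over 32 s, if anything falls off the work surface, if the arm or the gripper's body presses on something with over 40 N, if the wrist force passes 120 N, or if a joint passes its speed limit or range.

## Robot

A 7-joint arm with a two-finger parallel gripper is mounted at the origin on a cart in front of the work surface, level with it; the furniture and walls round the work are solid. World frame = base frame: x ahead of the robot, y to its left, z up, the work surface at z = 0. Lengths are in m, angles in rad, forces in N, time in s.
With the tool pointing down it reaches from about 0.425 to 0.925 m from the base axis. Payload 6.8 kg.
Tool frame: the origin (TCP) lies on the centre line of the jaws, within the pads' length; the fingertips stand 14 mm ahead of it and the grasp point (between the pads) lies 5 mm behind it (r.tips_ahead is the distance from the TCP to the fingertips, in m); z points along the fingers, y is the line along which they close (so a half turn about z gives the same grasp; the last joint's range is limited). The gripper opens to 85 mm and grips with 20 to 120 N. Pads are 22 mm wide; open, the fingers measure 114 mm over their backs; the gripper's body (76 mm by 85 mm) begins 54 mm behind the grasp point. The pads swing forward as they close: fully open they stand 13 mm farther back than shut.
Start: joints at [0.995, 0.477, 0.022, 1.555, -0.011, 1.109, -0.083], TCP at [0.304, -0.602, 0.245] pointing down, gripper open.
Joint ranges: [-2.96, 2.96], [-0.34, 2.1], [-1.41, 1.46], [0.24, 2.44], [-1.37, 4.51], [0.17, 1.92], [-2.96, 2.96]. Speed limits (rad/s): [2.39, 2.39, 3.14, 3.14, 3.14, 3.14, 3.14].

## Interface

Orientations are given as a rotation vector (axis times angle).
In Python, from bench import r, eyes gives the robot as it stands.
- The arm moves only by the tool step_arm, never from a script. Its argument "rows" is a list of rows, each a list of 6 numbers: the shift along the world's x, y, z in units of 60 cm (1.0 is 60 cm), then the turn, a rotation vector about the world's x, y, z in units of pi rad (1.0 is pi rad). In form: [[x, y, z, rx, ry, rz], ...]. A call has 1 to 5 rows; each row is the pose to reach, as a shift and turn from the pose commanded when the call began, turning the shorter way round; what a row does not reach only later rows make up. A row lasts 1/12 s, in which the tool goes at most 41.7 mm and 7.16 degrees, less where a joint would pass 70% of its speed; a pose out of reach is approached as far as the arm can. A call with a number of a shift or a turn outside -1 to 1 is refused whole. A call with a gripper value outside its range is refused whole. "jaw" is the closure, from 0 (fully open) to 1 (shut), set as the call begins (left out, the last holds). The fingers move at their own pace and stop on an object; "squeeze" is the grip in N (left out, the last holds). Time passes only in rows, so rows that repeat a pose let the fingers close. It gives the time, the measured TCP pose, the force, the opening and the grip force at its end, in the units of the state.
- r.get_obs(): the state, without advancing time (a new reading comes with each control period).
- eyes.grab_frame(name): name is "scene" or "top"; returns the picture (384x512x3 uint8, red, green, blue); there is no depth.
- eyes.camera_info(name): a dict with "mtx" (3x3 intrinsics, pixels), "k1" (the pictures are not rectified: a ray, as slopes to the right and down, at radius r is drawn at 1 + k1 r^2 times it, then the intrinsics apply), "extrinsics" (4x4, takes a point from camera to world coordinates). Camera axes: x right, y down, z forward; pixel columns grow to the right and rows downward; lengths in m; the calibration is good to about 2 mm. A picture is of the moment at which its call begins. camera_info takes no time and is no camera call.
- r.hand_in(): hands the job in; it is judged then, once.
The state is a dict: "clock": time; "joints": joint angles; "qvel": joint speeds; "tau": joint torques, N m; "tcp_pos": TCP position; "orientation": TCP orientation; "contact_force": force on the tool from outside, world axes, zero at the start; "moment": the same for the moment, N m; "grip_width": finger opening in m; "gripper_force": force on a finger pad.
Only numpy, scipy, OpenCV 4.12 (cv2) and the standard library are available. Lean on these libraries where they do the work, as an engineer would, in place of code of your own. Each camera call takes 0.05 s, during which the arm holds its last target. There are 200 camera calls.

## Working session

There is one attempt and no reset: what is moved stays moved. The work goes in short steps, Python scripts to look and compute and a tool call to move; the robot and the scene stay as the last step left them, time stands still between calls to the robot, and variables do not carry over. Pictures are saved under pics/ and viewed, at most 10 in all, crops included, and the job is handed in when it is done.

Besides the shell and the picture viewer there is one more tool, called after "Request:" as a command line: name --pt "numbers of a row" for each row, then --argument value for the rest. step_arm: Moves the arm, as the interface text tells. Shifts and turns lie within -1 to 1; 1 stands for 60 cm of shift or pi rad of turn. Its arguments: {"type":"object","properties":{"rows":{"type":"array"},"jaw":{"type":"number"},"squeeze":{"type":"number"}},"required":["rows"]}

```bash
mkdir -p pics; ls; python3 - <<'E'
from bench import r,eyes
import cv2,numpy as np
for n in("scene","top"):
    f=eyes.grab_frame(n); cv2.imwrite(f"pics/{n}0.png",f[...,::-1]); c=eyes.camera_info(n); print(n,c)
print(r.get_obs(), r.tips_ahead)
E
```

```text
pics
scene {'mtx': array([[424.68445244,   0.        , 259.76842762],
       [  0.        , 424.68445244, 197.02469186],
       [  0.        ,   0.        ,   1.        ]]), 'k1': -0.02490968411840138, 'extrinsics': array([[ 0.77563605, -0.35592565,  0.52125391,  0.08250158],
       [-0.63081411, -0.46526249,  0.62097052, -0.81514231],
       [ 0.02150055, -0.81046144, -0.58539728,  0.54949933],
       [ 0.        ,  0.        ,  0.        ,  1.        ]])}
top {'mtx': array([[482.89876676,   0.        , 254.31159404],
       [  0.        , 482.89876676, 189.40323535],
       [  0.        ,   0.        ,   1.        ]]), 'k1': 0.04754412439786926, 'extrinsics': array([[-3.82746472e-03, -9.85263229e-01,  1.71002105e-01,
         3.44627988e-01],
       [-9.99992217e-01,  3.93470478e-03,  2.88212862e-04,
        -2.93797634e-01],
       [-9.56808335e-04, -1.70999671e-01, -9.85270621e-01,
         1.09109254e+00],
       [ 0.00000000e+00,  0.00000000e+00,  0.00000000e+00,
         1.00000000e+00]])}
{'clock': 0.1, 'joints': array([ 0.99489741,  0.47769999,  0.02235591,  1.55632446, -0.01150461,
        1.10932805, -0.08307251]), 'qvel': array([ 2.43463265e-03, -2.86440040e-03, -8.62612401e-04, -2.14992164e-03,
        2.29794375e-04,  1.26037514e-05,  1.23946073e-03]), 'tau': array([ 4.14410722e-03, -5.97765183e+01,  1.61367182e+00, -2.81955582e+01,
        1.28815646e-02,  5.08469384e-03, -9.85624638e-06]), 'tcp_pos': array([ 0.30413109, -0.60203607,  0.24444676]), 'orientation': array([-3.05452196e+00, -7.27826402e-01,  7.75091926e-04]), 'contact_force': array([-0.08329623,  0.02485346, -0.40751327]), 'moment': array([-0.01065761,  0.03517647, -0.00839761]), 'gripper_force': 0.0, 'grip_width': 0.08535147983072529} 0.014
```

View pics/scene0.png

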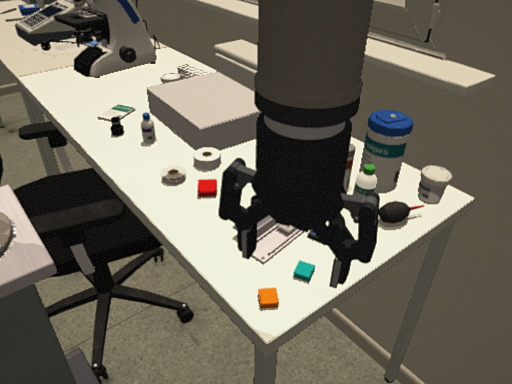

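View pics/top0.png

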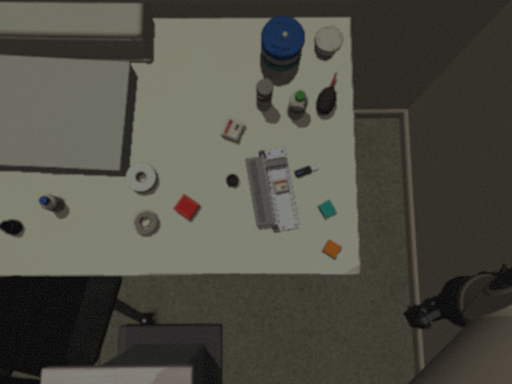

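The top view shows the dock around (273,190) with its bar on the left. Box candidates are the box on the track (281,187), a larger clear box off the dock (233,130), and red (187,207), turquoise (327,209) and orange (332,249) boxes. The one on the track fits: it isn't an excluded colour, it's the smaller of the two remaining and it's on the track. I'll confirm with a crop.

```bash
python3 - <<'E'
import cv2
f=cv2.imread("pics/top0.png")[115:240,215:335]
f=cv2.convertScaleAbs(f,alpha=1.2)
cv2.imwrite("pics/crop0.png",cv2.resize(f,None,fx=4.8,fy=4.8,interpolation=cv2.INTER_CUBIC))
E
```

```text
(no output)
```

View pics/crop0.png

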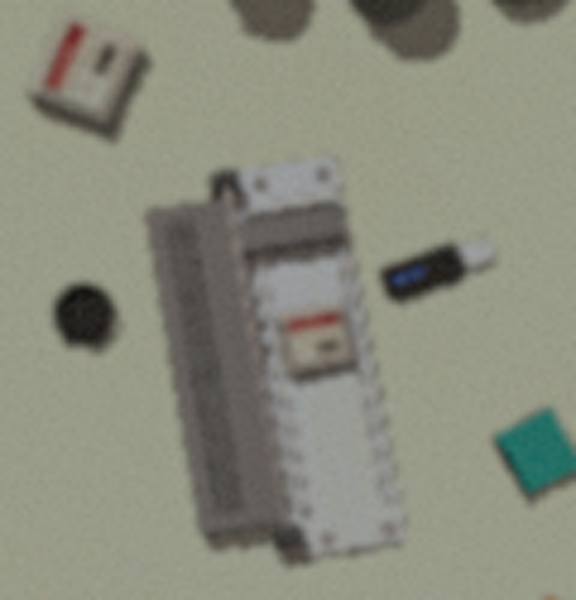

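The crop confirms it: the small clear box (crop 318,345) sits between the rails, the larger one at upper left isn't the target, and the flap is just ahead of the box. Next I'll fit the dock pose.

```bash
cat > h.py <<'E'
import numpy as np,cv2
from scipy.optimize import least_squares
from scipy.spatial.transform import Rotation as R
from bench import r,eyes
def proj(P,n="top"):
    c=eyes.camera_info(n);T=np.linalg.inv(c["extrinsics"]);p=np.atleast_2d(P)@T[:3,:3].T+T[:3,3]
    s=p[:,:2]/p[:,2:];s=s*(1+c["k1"]*(s**2).sum(1,keepdims=True));K=c["mtx"]
    return s*[K[0,0],K[1,1]]+K[:2,2]
def d2w(d,P):
    P=np.atleast_2d(P)/1000.;c,s=np.cos(d[2]),np.sin(d[2])
    return np.c_[d[0]+c*P[:,0]-s*P[:,1],d[1]+s*P[:,0]+c*P[:,1],P[:,2]]
E
python3 - <<'E'
from h import *
f=lambda c:(np.array(c)+.5)/4.8-.5+[215,115]
pts=[(-145,-26,6),(45,-26,6),(28,70,25.5),(-128,70,25.5),(0,-22,18),(-135,30,30)]
px=f([(402,543),(340,157),(148,211),(206,527),(346,252),(295,533)])
s=least_squares(lambda d:(proj(d2w(d,pts))-px).ravel(),[.5,-.35,.15],loss="soft_l1",x_scale=[.1,.1,.1])
d=s.x;print(d,(proj(d2w(d,pts))-px).round(1).tolist())
bp=f([(318,340)])[0]  # top-face centre
b=least_squares(lambda q:(proj(d2w(d,[(q[0],q[1],20)]))-bp).ravel(),[-50,0]);print("box",b.x)
np.save("dock.npy",d)
o=r.get_obs();A=R.from_rotvec(o["orientation"]).as_matrix();print(A.round(3), r.tips_ahead)
print("tool x yaw",np.arctan2(A[1,0],A[0,0]))
bx=b.x[0];print("start target TCP xy",d2w(d,[(bx-15-11-12,31,0)]))
E
```

```text
[ 0.58423794 -0.34721384  0.15900868] [[1.6, -0.0], [-0.1, -0.5], [-0.0, -0.1], [-0.9, 1.9], [0.7, -2.5], [-0.9, 0.7]]
box [-45.28402753   1.05267055]
[[ 0.893  0.451 -0.001]
 [ 0.451 -0.893  0.001]
 [-0.    -0.002 -1.   ]] 0.014
tool x yaw 0.467832990554222
start target TCP xy [[ 0.49709604 -0.32979207  0.        ]]
```

Request:
step_arm --pt "0.315 0.453 -0.2 0 0 -0.098" --pt "0.315 0.453 -0.2 0 0 -0.098" --pt "0.315 0.453 -0.2 0 0 -0.098" --pt "0.315 0.453 -0.2 0 0 -0.098" --pt "0.315 0.453 -0.2 0 0 -0.098" --jaw 0.44

```text
clock: 0.52
tcp_pos: [0.4167, -0.4399, 0.1734]
orientation: [-3.131, -0.25, 0.001]
contact_force: [1.2, -0.8, -0.1]
grip_width: 0.0482
gripper_force: 0.0
```

Request:
step_arm --pt "0.129 0.184 -0.123 0 0 0" --pt "0.129 0.184 -0.123 0 0 0" --pt "0.129 0.184 -0.123 0 0 0" --pt "0.129 0.184 -0.123 0 0 0" --pt "0.129 0.184 -0.123 0 0 0"

```text
clock: 0.93
tcp_pos: [0.4962, -0.323, 0.0971]
orientation: [-3.124, -0.266, 0.003]
contact_force: [0.3, -0.1, 0.3]
grip_width: 0.0476
gripper_force: 0.0
```

```bash
python3 - <<'E'
from h import *
d=np.load("dock.npy");o=r.get_obs();t=o["tcp_pos"];print(t,o["orientation"],o["grip_width"],r.tips_ahead,o["contact_force"])
c,s=np.cos(d[2]),np.sin(d[2]);e=t-[d[0],d[1],0];print("tcp dock mm",1e3*(c*e[0]+s*e[1]),1e3*(-s*e[0]+c*e[1]))
for n in("scene","top"):
    f=eyes.grab_frame(n)[...,::-1];p=proj(d2w(d,[(-40,20,10)]),n)[0].astype(int)
    k=55 if n=="top" else 60;g=f[max(0,p[1]-k):p[1]+k,max(0,p[0]-65):p[0]+65]
    print(n,p-[65,k]);cv2.imwrite(f"pics/{n}1.png",cv2.resize(g,None,fx=4,fy=4,interpolation=cv2.INTER_CUBIC))
a=cv2.imread("pics/scene1.png");b=cv2.imread("pics/top1.png");b=cv2.copyMakeBorder(b,0,a.shape[0]-b.shape[0],0,0,cv2.BORDER_CONSTANT)
m=cv2.resize(np.hstack([a,b]),None,fx=.76,fy=.76);print(m.shape);cv2.imwrite("pics/m1.png",m)
E
```

```text
[ 0.49623733 -0.32298463  0.09708477] [-3.12377731 -0.26559756  0.00345021] 0.04757622409137052 0.014 [ 0.32240277 -0.06861819  0.32909376]
tcp dock mm -83.05401807881651 37.85752296459
scene [215 161]
top [207 130]
(365, 790, 3)
```

View pics/m1.png

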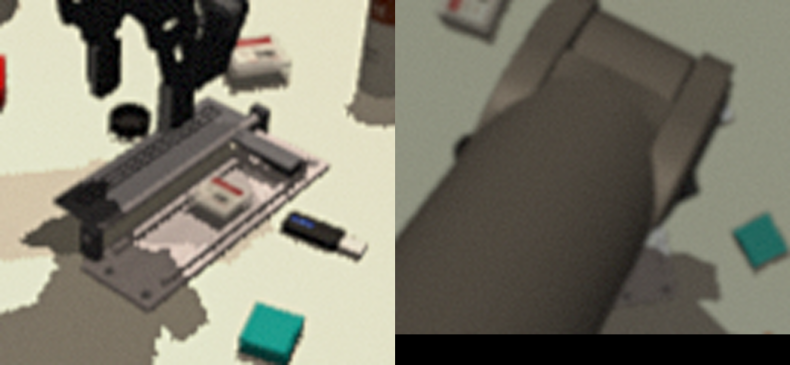

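```bash
python3 - <<'E'
from h import *
f=lambda c:(np.array(c)+.5)/4.8-.5+[215,115]
g=lambda c:(np.array(c)+.5)/3.04-.5+[215,161]
tp=[(-145,-26,6),(45,-26,6),(28,70,25.5),(-128,70,25.5),(0,-22,18),(-135,30,30)]
tx=f([(402,543),(340,157),(148,211),(206,530),(346,252),(295,535)])
sp=[(-145,-26,6),(-145,30,6),(45,-26,6),(-128,70,25.5),(28,70,25.5)]
sx=g([(150,306),(83,268),(328,167),(53,200),(208,98)])
def res(q):
    d=q[:3];return np.r_[(proj(d2w(d,tp))-tx).ravel(),(proj(d2w(d,sp),"scene")-sx-q[3:5]).ravel()*.8, q[3:5]]
s=least_squares(res,[.58,-.35,.16,0,0],loss="soft_l1",x_scale=[.1,.1,.1,1,1]);d=s.x[:3]
print(s.x);print((proj(d2w(d,tp))-tx).round(1).tolist());print((proj(d2w(d,sp),"scene")-sx).round(1).tolist())
for bp,n in((f([(318,342)])[0],"top"),(g([(224,194)])[0],"scene")):
    print(n,least_squares(lambda q:(proj(d2w(d,[(q[0],q[1],20)]),n)-bp).ravel(),[-50,0]).x)
np.save("dock.npy",d);t=r.get_obs()["tcp_pos"]
b=-45;print("shift units",(d2w(d,[(-86,31,0)])[0]-t)/.6, "x dir",np.cos(d[2]),np.sin(d[2]))
E
```

```text
[ 0.58420344 -0.34736611  0.16512    -0.48022406 -0.77095035]
[[2.1, -0.2], [-0.1, -0.6], [0.0, 0.1], [-0.4, 1.4], [0.8, -2.5], [-0.5, 0.3]]
[[-0.9, 0.3], [-1.4, -1.6], [0.4, -1.6], [-0.6, -0.7], [-0.6, -1.2]]
top [-46.15700533   1.64320031]
scene [-44.97242977  -4.10831088]
shift units [ 0.00084723 -0.00199937 -0.16589547] x dir 0.986398638782853 0.16437069509901875
```

Request:
step_arm --pt "0.001 -0.002 -0.085 0 0 0" --pt "0.001 -0.002 -0.085 0 0 0" --pt "0.001 -0.002 -0.085 0 0 0" --pt "0.001 -0.002 -0.085 0 0 0"

```text
clock: 1.37
tcp_pos: [0.4932, -0.3337, 0.0499]
orientation: [3.132, 0.248, -0.002]
contact_force: [0.2, -0.8, 0.9]
grip_width: 0.0478
gripper_force: 0.0
```

Request:
step_arm --pt "0 0 -0.004 0 0 0" --pt "0 0 -0.008 0 0 0" --pt "0 0 -0.01 0 0 0" --pt "0 0 -0.01 0 0 0"

```text
clock: 1.7
tcp_pos: [0.4944, -0.3327, 0.0441]
orientation: [3.131, 0.251, 0.001]
contact_force: [0.8, 0.7, -0.3]
grip_width: 0.0479
gripper_force: 0.0
```

Request:
step_arm --pt "0 0 -0.003 0 0 0" --pt "0 0 -0.005 0 0 0" --pt "0 0 -0.005 0 0 0" --pt "0 0 -0.005 0 0 0"

```text
clock: 2.03
tcp_pos: [0.4942, -0.3324, 0.0405]
orientation: [-3.131, -0.251, 0.0]
contact_force: [0.3, -0.0, 0.0]
grip_width: 0.0478
gripper_force: 0.0
```

Request:
step_arm --pt "0 0.003 -0.004 0 0 0" --pt "0 0.003 -0.008 0 0 0" --pt "0 0.003 -0.008 0 0 0" --pt "0 0.003 -0.008 0 0 0"

```text
clock: 2.37
tcp_pos: [0.4943, -0.3304, 0.0356]
orientation: [-3.131, -0.251, -0.0]
contact_force: [0.6, 0.8, 1.4]
grip_width: 0.0477
gripper_force: 0.7
```

```bash
python3 - <<'E'
from h import *
f=eyes.grab_frame("scene")[...,::-1];o=r.get_obs();print(o["tcp_pos"],o["contact_force"],o["moment"])
cv2.imwrite("pics/s2.png",cv2.resize(f[150:270,200:340],None,fx=5,fy=5,interpolation=cv2.INTER_CUBIC))
E
```

```text
[ 0.49435732 -0.33042829  0.03570515] [1.45116512 0.87763668 2.14690479] [ 0.11638378 -0.11485094 -0.08848691]
```

View pics/s2.png

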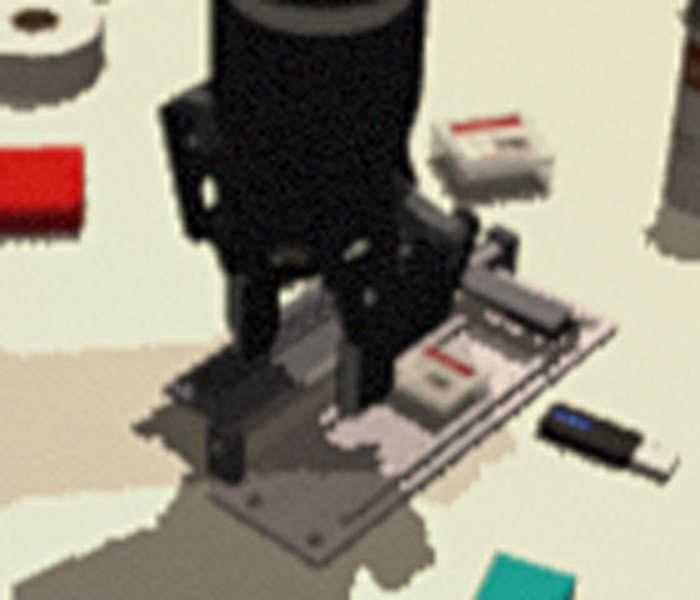

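```bash
python3 - <<'E'
from h import *
d=np.load("dock.npy");t=r.get_obs()["tcp_pos"];c,s=np.cos(d[2]),np.sin(d[2]);e=t-[d[0],d[1],0];X,Y=1e3*(c*e[0]+s*e[1]),1e3*(-s*e[0]+c*e[1]);print(X,Y,t[2])
q=lambda P:((proj(d2w(d,P),"scene")-[200,150]+.5)*5-.5).round().tolist()
z=1e3*t[2]-14
print("R tip",q([(X-11,Y-24,z),(X-11,Y-38.5,z),(X+11,Y-38.5,z)]))
print("L tip",q([(X-11,Y+24,z),(X-11,Y+38.5,z),(X-11,Y+24,z)]))
print("box top",q([(-61,16,20),(-61,-16,20),(-31,-16,20),(-31,16,20)]))
print("box bot",q([(-61,16,6),(-61,-16,6),(-31,-16,6)]))
print("base",q([(-145,-26,6),(45,-26,6)]), "rails",q([(-125,-18,12),(18,-18,12),(-125,18,12)]))
E
```

```text
-85.84000272881721 31.4755159787569 0.0357051473470916
R tip [[335.0, 422.0], [365.0, 439.0], [402.0, 411.0]]
L tip [[242.0, 367.0], [215.0, 351.0], [242.0, 367.0]]
box top [[378.0, 371.0], [442.0, 407.0], [490.0, 371.0], [426.0, 336.0]]
box bot [[377.0, 399.0], [440.0, 435.0], [487.0, 398.0]]
base [[317.0, 560.0], [617.0, 322.0]] rails [[337.0, 509.0], [565.0, 332.0], [265.0, 465.0]]
```

Request:
step_arm --pt "0 0 -0.004 0 0 0" --pt "0 0 -0.008 0 0 0" --pt "0 0 -0.008 0 0 0" --pt "0 0 -0.008 0 0 0"

```text
clock: 2.75
tcp_pos: [0.4944, -0.3307, 0.0308]
orientation: [3.132, 0.251, 0.0]
contact_force: [1.0, 0.6, 2.3]
grip_width: 0.0482
gripper_force: 1.0
```

```bash
python3 - <<'E'
from h import *
a=cv2.imread("pics/scene0.png");f=eyes.grab_frame("scene")[...,::-1];o=r.get_obs();print(o["tcp_pos"],o["contact_force"],o["moment"])
cv2.imwrite("pics/s3.png",cv2.resize(f[150:270,200:340],None,fx=5,fy=5,interpolation=cv2.INTER_CUBIC))
E
```

```text
[ 0.49440248 -0.33067732  0.03090198] [-0.06173553  0.50503805  2.55026929] [ 0.22292979 -0.09863503  0.00708583]
```

View pics/s3.png

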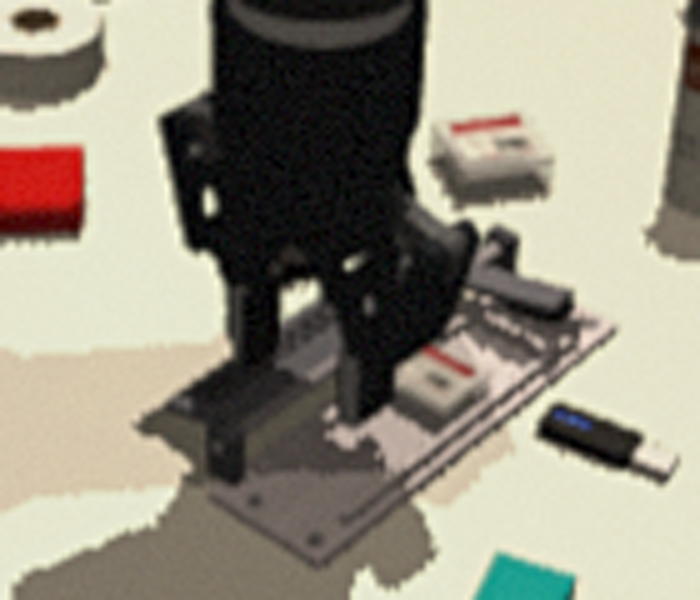

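Request:
step_arm --pt "0 0 -0.003 0 0 0" --pt "0 0 -0.006 0 0 0" --pt "0 0 -0.006 0 0 0"

```text
clock: 3.05
tcp_pos: [0.4943, -0.3311, 0.0271]
orientation: [3.131, 0.25, 0.0]
contact_force: [1.6, -0.9, 2.5]
grip_width: 0.0479
gripper_force: 1.1
```

Request:
step_arm --pt "0.008 0.0013 0 0 0 0" --pt "0.016 0.0027 0 0 0 0" --pt "0.022 0.0037 0 0 0 0" --pt "0.027 0.0045 0 0 0 0" --pt "0.03 0.005 0 0 0 0"

```text
clock: 3.47
tcp_pos: [0.5126, -0.3272, 0.0271]
orientation: [-3.131, -0.252, 0.001]
contact_force: [-1.9, 0.6, 0.9]
grip_width: 0.0481
gripper_force: 1.3
```

Request:
step_arm --pt "0.006 0.001 0 0 0 0" --pt "0.012 0.002 0 0 0 0" --pt "0.018 0.003 0 0 0 0" --pt "0.024 0.004 0 0 0 0" --pt "0.03 0.005 0 0 0 0"

```text
clock: 3.88
tcp_pos: [0.5306, -0.3246, 0.0273]
orientation: [3.132, 0.251, 0.0]
contact_force: [-2.7, 0.4, 2.9]
grip_width: 0.048
gripper_force: 1.2
```

```bash
python3 - <<'E'
from h import *
d=np.load("dock.npy")
f=eyes.grab_frame("scene")[...,::-1];o=r.get_obs();t=o["tcp_pos"];print(t,o["contact_force"],o["clock"])
c,s=np.cos(d[2]),np.sin(d[2]);e=t-[d[0],d[1],0];print(1e3*(c*e[0]+s*e[1]),1e3*(-s*e[0]+c*e[1]))
cv2.imwrite("pics/s4.png",cv2.resize(f[150:270,200:340],None,fx=5,fy=5,interpolation=cv2.INTER_CUBIC))
E
```

```text
[ 0.5315824  -0.32430582  0.02740847] [-1.48492417  0.58143241  2.14586915] 3.9333
-48.114883492276235 31.395995934658057
```

View pics/s4.png

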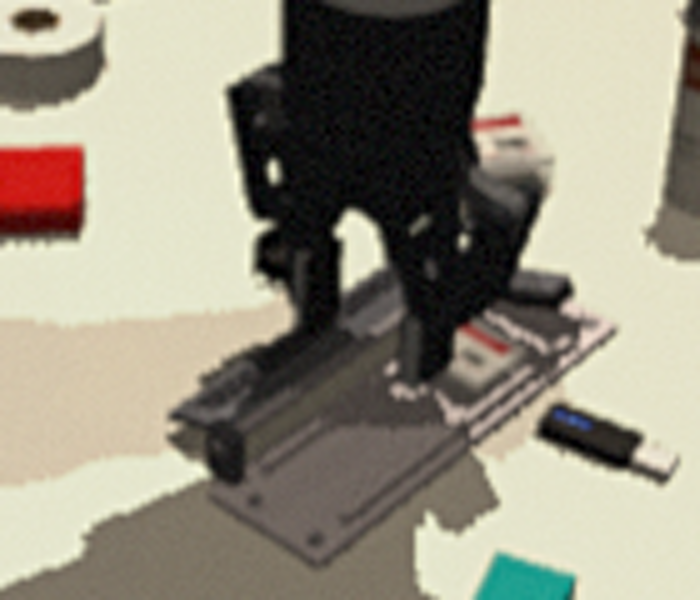

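The flap is well open and the box (480,355) is moving up the track ahead of the fingertip (425,365). I'll keep pushing.

Request:
step_arm --pt "0.006 0.001 0 0 0 0" --pt "0.012 0.002 0 0 0 0" --pt "0.018 0.003 0 0 0 0" --pt "0.024 0.004 0 0 0 0" --pt "0.03 0.005 0 0 0 0"

```text
clock: 4.35
tcp_pos: [0.5486, -0.3216, 0.0273]
orientation: [3.132, 0.251, 0.0]
contact_force: [-2.9, 0.5, 2.2]
grip_width: 0.0479
gripper_force: 1.2
```

Request:
step_arm --pt "0.0025 0.0004 0 0 0 0" --pt "0.005 0.0008 0 0 0 0" --pt "0.005 0.0008 0 0 0 0" --pt "0.005 0.0008 0 0 0 0"

```text
clock: 4.68
tcp_pos: [0.5516, -0.321, 0.0274]
orientation: [3.132, 0.251, 0.001]
contact_force: [-1.4, 1.4, 1.9]
grip_width: 0.0478
gripper_force: 1.2
```

Request:
step_arm --pt "0.0025 0.0004 0 0 0 0" --pt "0.004 0.0007 0 0 0 0" --pt "0.004 0.0007 0 0 0 0" --pt "0.004 0.0007 0 0 0 0"

```text
clock: 5.02
tcp_pos: [0.5536, -0.3208, 0.0273]
orientation: [3.132, 0.251, -0.0]
contact_force: [-2.2, 0.2, 2.9]
grip_width: 0.0477
gripper_force: 1.3
```

Request:
step_arm --pt "0.002 0.0003 0 0 0 0" --pt "0.004 0.0007 0 0 0 0" --pt "0.004 0.0007 0 0 0 0" --pt "0.004 0.0007 0 0 0 0"

```text
clock: 5.35
tcp_pos: [0.5562, -0.3204, 0.0273]
orientation: [3.131, 0.251, 0.001]
contact_force: [-1.9, 0.6, 1.5]
grip_width: 0.0476
gripper_force: 1.4
```

Request:
step_arm --pt "0.002 0.0003 0 0 0 0" --pt "0.003 0.0005 0 0 0 0" --pt "0.003 0.0005 0 0 0 0" --pt "0.003 0.0005 0 0 0 0"

```text
clock: 5.68
tcp_pos: [0.5566, -0.3205, 0.0272]
orientation: [-3.131, -0.249, 0.003]
contact_force: [-5.0, -0.0, 5.1]
grip_width: 0.0479
gripper_force: 3.0
```

```bash
python3 - <<'E'
from h import *
d=np.load("dock.npy")
f=eyes.grab_frame("scene")[...,::-1];o=r.get_obs();t=o["tcp_pos"];print(t,o["contact_force"],o["clock"])
c,s=np.cos(d[2]),np.sin(d[2]);e=t-[d[0],d[1],0];print(1e3*(c*e[0]+s*e[1]),1e3*(-s*e[0]+c*e[1]))
cv2.imwrite("pics/s5.png",cv2.resize(f[170:245,260:340],None,fx=8,fy=8,interpolation=cv2.INTER_CUBIC))
E
```

```text
[ 0.5566066 -0.3204598  0.0271592] [-5.81671956  0.7317783   3.537512  ] 5.7333
-22.798873286998347 31.076458793443464
```

View pics/s5.png

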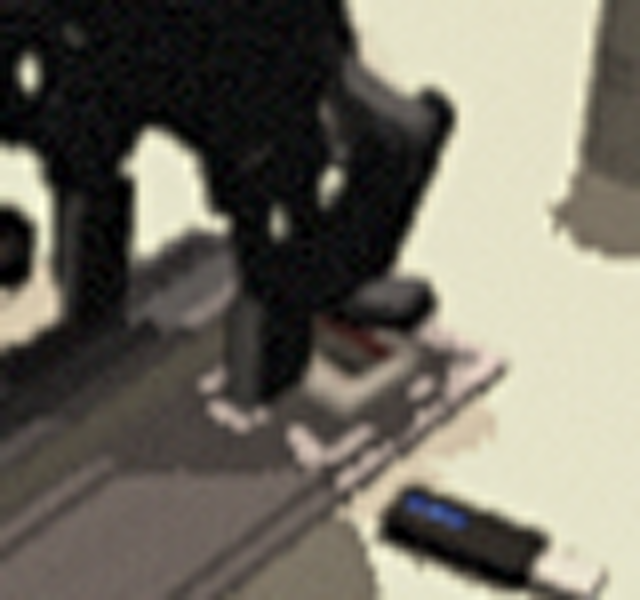

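X is -22.8, which matches home, and force has jumped. The box (365,365) is under the raised flap, and one firmer push should seat it square.

Request:
step_arm --pt "0.002 0.0003 0 0 0 0" --pt "0.004 0.0007 0 0 0 0" --pt "0.004 0.0007 0 0 0 0" --pt "0.004 0.0007 0 0 0 0" --pt "0.004 0.0007 0 0 0 0"

```text
clock: 6.15
tcp_pos: [0.557, -0.3205, 0.027]
orientation: [-3.131, -0.247, 0.008]
contact_force: [-8.8, 0.1, 7.1]
grip_width: 0.048
gripper_force: 5.4
```

Request:
step_arm --pt "-0.005 -0.0008 0 0 0 0" --pt "-0.015 -0.0025 0 0 0 0" --pt "-0.03 -0.005 0 0 0 0" --pt "-0.045 -0.0075 0 0 0 0" --pt "-0.045 -0.0075 0 0 0 0"

```text
clock: 6.57
tcp_pos: [0.5311, -0.3247, 0.0273]
orientation: [-3.132, -0.249, 0.002]
contact_force: [-1.1, 1.3, 3.1]
grip_width: 0.0477
gripper_force: 1.3
```

Request:
step_arm --pt "0 0 0.003 0 0 0" --pt "0 0 0.007 0 0 0" --pt "0 0 0.012 0 0 0" --pt "0 0 0.018 0 0 0" --pt "0 0 0.025 0 0 0"

```text
clock: 6.98
tcp_pos: [0.5336, -0.3242, 0.0426]
orientation: [3.131, 0.251, 0.001]
contact_force: [-0.2, -0.1, 0.2]
grip_width: 0.0478
gripper_force: 0.0
```

Request:
step_arm --pt "0 0 0.03 0 0 0" --pt "0 0 0.08 0 0 0" --pt "-0.03 -0.03 0.13 0 0 0" --pt "-0.1 -0.1 0.15 0 0 0" --pt "-0.15 -0.15 0.15 0 0 0"

```text
clock: 7.4
tcp_pos: [0.4593, -0.4012, 0.1347]
orientation: [3.127, 0.257, 0.009]
contact_force: [-0.2, -0.3, -0.3]
grip_width: 0.0477
gripper_force: 0.0
```

Request:
step_arm --pt "-0.06 -0.06 0.03 0 0 0" --pt "-0.12 -0.12 0.06 0 0 0" --pt "-0.15 -0.2 0.06 0 0 0" --pt "-0.15 -0.25 0.06 0 0 0" --pt "-0.15 -0.25 0.06 0 0 0"

```text
clock: 7.82
tcp_pos: [0.3627, -0.5568, 0.169]
orientation: [3.127, 0.241, -0.001]
contact_force: [0.4, -0.6, -0.3]
grip_width: 0.0478
gripper_force: 0.0
```

```bash
python3 - <<'E'
from h import *
f=eyes.grab_frame("scene")[...,::-1];a=f[160:250,230:340];t=eyes.grab_frame("top")[...,::-1];b=t[140:230,225:335];print(r.get_obs()["clock"])
cv2.imwrite("pics/s6.png",cv2.resize(np.hstack([a,b]),None,fx=3.6,fy=3.6,interpolation=cv2.INTER_CUBIC))
E
```

```text
7.9167
```

View pics/s6.png

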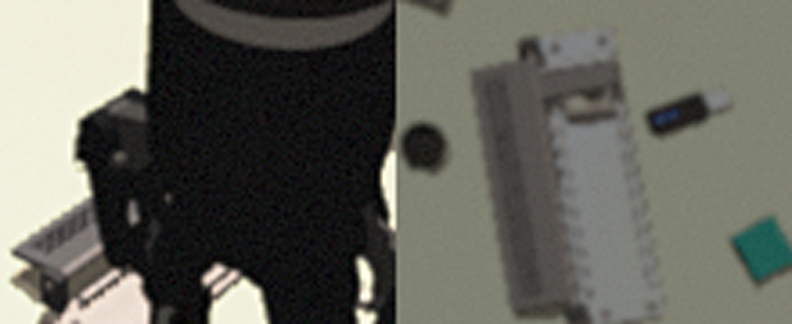

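The top view shows the flap shut onto the box, with only its rear strip showing at (588,105). The dust cap (425,147) and USB stick (690,110) haven't moved, and the arm is clear.

```bash
python3 -c "
from bench import r
print(r.hand_in())"
```

```text
the job is handed in; nothing more can be done
None
```

The clear cover-glass box is pushed home against the stop, the bar is released with the flap closed on the box, the dust cap and USB stick weren't moved, and the job was handed in at about 7.9 s (no verdict was returned).

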